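# Unplug the chargers and stow them in the stacking tray

## Robot

A 7-joint arm with a two-finger parallel gripper is mounted at the origin on the work surface. World frame = base frame: x ahead of the robot, y to its left, z up, the work surface at z = 0. Lengths are in mm, angles in rad, forces in N, time in s.
With the tool pointing down it reaches from about 400 to 925 mm from the base axis. Payload 4.1 kg.
Tool frame: the origin (TCP) lies midway between the tips of the shut fingers; the grasp point (between the pads) lies 19 mm behind it; z points along the fingers, y is the line along which they close (so a half turn about z gives the same grasp; the last joint's range is limited). The gripper opens to 85 mm and grips with 20 to 120 N. Pads are 22 mm wide; open, the fingers measure 114 mm over their backs; the gripper's body (76 mm by 85 mm) begins 54 mm behind the grasp point. The pads swing forward as they close: fully open they stand 13 mm farther back than shut.
Start: joints at [1.241, 0.398, 0.045, 1.537, -0.019, 1.207, -0.051], TCP at [148.727, -632.791, 231.347] pointing down, gripper open.
Joint ranges: [-2.82, 2.82], [-0.49, 2.23], [-1.37, 1.46], [0, 2.46], [-1.36, 4.5], [0.23, 2], [-2.94, 2.94]. Speed limits (rad/s): [2.57, 2.57, 3.14, 3.14, 3.14, 3.14, 3.14].

## Interface

Orientations are given as a 3x3 rotation matrix whose columns are the frame's x, y, z axes.
In Python, from workcell import arm, eyes, workorder, models gives the robot as it stands.
- The arm moves only by the tool apply_moves, never from a script. Its argument "rows" is text: rows parted by semicolons, each of 7 numbers parted by spaces: the shift along the tool's x, y, z scaled (see below), then the turn, a rotation vector about the tool's x, y, z scaled (see below), then the finger opening in mm, from 0 to 85.4. A call has 1 to 5 rows; each row is the pose to reach, as a shift and turn from the pose commanded when the call began, along the tool's axes at that moment; what a row does not reach only later rows make up. The controller multiplies each number of a shift by 400 mm and each number of a turn by pi/2 rad. A row lasts 1/12 s, in which the tool goes at most 41.7 mm and 7.16 degrees, less where a joint would pass 70% of its speed; a pose out of reach is approached as far as the arm can. A call with a number of a shift or a turn outside -1 to 1 is refused whole. A call with a gripper value outside its range is refused whole. The fingers move at their own pace and stop on an object; "force" is the grip in N (left out, the last holds). Time passes only in rows, so rows that repeat a pose let the fingers close. It gives the time, the measured TCP pose, the force, the opening and the grip force at its end, in the units of the state.
- arm.read_state(): the state, without advancing time (a new reading comes with each control period).
- eyes.get_image(name): name is "side" or "top"; returns the picture (400x640x3 uint8, red, green, blue); there is no depth.
- eyes.camera_info(name): a dict with "mtx" (3x3 intrinsics, pixels), "distortion" ([k1, k2, p1, p2, k3] as OpenCV has them; the pictures are not rectified), "xyz" and "orientation" of the camera in the world. Camera axes: x right, y up, looking along -z (the intrinsics and any distortion apply to the point x, -y, -z); pixel columns grow to the right and rows downward; lengths in mm; the calibration is good to about 2 mm. A picture is of the moment at which its call begins. camera_info takes no time and is no camera call.
- workorder.close_job(): hands the job in; it is judged then, once.
Trained networks look in the newest picture that a camera, given by its name, has taken for a name from the list of things; names that differ only in an ending like _2 or _b are one class to them, and where a whole thing is asked for, a point or a joint stands for the part that bears it (a point fixed in the world has none). Each returns a list of dicts, best first, with "score" (0 to 1); they miss things now and then, are a little off and sometimes report something else, mostly with a low value. They report only what shows in the picture. A call takes as long as a camera call. They do not tell look-alikes from the thing itself.
- models.regions_of(camera, query): "region" (400x640 bool, what is visible of it) and "box" ([centre column, centre row, width, height] in pixels, round what is visible of it).
- models.spot_point(camera, query): "pixel" ([column, row] in pixels: a listed point, or the origin of a listed thing).
The state is a dict: "t": time; "joint_positions": joint angles; "qd": joint speeds; "tau": joint torques, N m; "tool_pos": TCP position; "tool_rot": TCP orientation; "contact_force": force on the tool from outside, world axes, zero at the start; "torque": the same for the moment, N m; "width": finger opening in mm; "finger_force": force on a finger pad.
Only numpy, scipy, OpenCV 4.12 (cv2) and the standard library are available. Lean on these libraries where they do the work, as an engineer would, in place of code of your own. Each camera call takes 0.05 s, during which the arm holds its last target. There are 200 camera calls.

## Task

Before the household leaves, first switch off the socket strip at its red rocker, and only then lift the upper blue tray, with the nail clipper in it, off the lower one and set it down flat, centred on the cork mat. Pull every charger block out of the strip and put it in the lower tray. Finally stack the upper tray squarely back on the lower one, clipper still in it, and leave the ring dish, the torch, the polish tin and the tape measure where they are.

Things in the scene. Friction and masses are not known exactly. Their poses are not given: they have to be found in the camera images.
- strip: White socket strip, fixed, 60 (x) x 310 (y) x 42 mm high, sockets up. Origin: centre of its underside. Sockets on its centre line at y = -120, -65, -10, 45 mm: wells 23 mm deep, a sprung steel ball in the +x wall catches a groove in the plug; pulling it straight up takes about 6 to 14 N. Red rocker switch at y = 112 mm.
- switch (a joint): Rocker switch of the strip: 0 = on (its outer, +y end stands up), 0.4 rad = off (outer end pressed fully down). Stays where left; needs about 3 to 5 N.
- switch_press (a point): Point on top of the red rocker (26 x 44 mm), 16 mm outward (+y of strip) of its pivot and about 60 mm above the ledge when on: press down here to switch off. The point sinks about 6 mm.
- tray_lower: Lower tier of the translucent blue stacking tray (dark rim), fixed, open box 170 (x) x 130 (y) x 80 mm high, walls and floor 5 mm. Origin: centre of its underside.
- tray_upper: Upper blue tier (pale rim), loose, 0.25 kg. Origin: centre of its underside. Foot 146 (x) x 106 (y) x 8 mm, on it an open tray 170 x 130 x 38 mm (walls 4 mm) with an upright white handle plate in the middle, 14 mm thick (x), 90 mm long (y), top 83 mm above the origin. Stacked (either way round), the foot drops inside the lower tier's walls, origin 72 mm above the lower tier's origin.
- mat: Cork mat, fixed, 200 (x) x 160 (y) x 4 mm. Origin: centre of its underside.
- clipper: Steel nail clipper, 14 x 55 (y) x 13 mm, lying in the upper tray on one side of the handle; it travels with the tray. Origin: centre of its underside.
- plug_a: Charger block, black, no lead, 70 g; three or all four are present. Block 32 (x) x 30 (y) x 34 mm above a plug tongue 26 x 20 x 22 mm. Origin: centre of the tongue's underside, z up through the block (top at 56 mm). Plugged in, its origin is 20 mm above the strip's underside and the block stands 34 mm out of the strip, axes as the strip's.
- plug_b: Charger block, grey, no lead, 70 g; three or all four are present. Block 32 (x) x 30 (y) x 34 mm above a plug tongue 26 x 20 x 22 mm. Origin: centre of the tongue's underside, z up through the block (top at 56 mm). Plugged in, its origin is 20 mm above the strip's underside and the block stands 34 mm out of the strip, axes as the strip's.
- plug_c: Charger block, green, no lead, 70 g; three or all four are present. Block 32 (x) x 30 (y) x 34 mm above a plug tongue 26 x 20 x 22 mm. Origin: centre of the tongue's underside, z up through the block (top at 56 mm). Plugged in, its origin is 20 mm above the strip's underside and the block stands 34 mm out of the strip, axes as the strip's.
- plug_d: Charger block, orange, no lead, 70 g; three or all four are present. Block 32 (x) x 30 (y) x 34 mm above a plug tongue 26 x 20 x 22 mm. Origin: centre of the tongue's underside, z up through the block (top at 56 mm). Plugged in, its origin is 20 mm above the strip's underside and the block stands 34 mm out of the strip, axes as the strip's.
- ring_dish: White ceramic ring dish, 84 mm across, 26 mm high; leave it alone. Origin: centre of its underside.
- torch: Yellow torch lying on the ledge, about 44 x 133 (y) x 44 mm; leave it alone. Origin: underside, below the middle of the barrel.
- polish_tin: Dark polish tin, 72 mm across, 24 mm high; leave it alone. Origin: centre of its underside.
- tape_measure: Yellow tape measure 62 x 66 x 34 mm; leave it alone. Origin: centre of its underside.
There are look-alikes about, which are no part of the job. What is shaped like the plug_b but pink or purple is not meant.

How it is judged:
By the outcome, as a careful person would: the job done as asked, in the order asked, and still so for the second after the job is handed in, with the robot touching nothing.
Of plug_a, plug_b, plug_c, plug_d only 3 to 4 are there at a start; the rules pass over those that are not, and their reading is None.
At some moment in a run one of tray_upper may be knocked a few centimetres aside while the robot is not near it.
Once in a run the grip may slacken for a moment while it holds something.
It also fails if it takes over 200 s, if anything falls off the work surface, if the arm or the gripper's body presses on something with over 40 N, if the wrist force passes 120 N, or if a joint passes its speed limit or range.

## Working session

There is one attempt and no reset: what is moved stays moved. The work goes in short steps, Python scripts to look and compute and a tool call to move; the robot and the scene stay as the last step left them, time stands still between calls to the robot, and variables do not carry over. Pictures are saved under pics/ and viewed, at most 14 in all, crops included, and the job is handed in when it is done.

Besides the shell and the picture viewer there is one more tool, called after "Emit:" as a command line: name --argument value ..., lists and objects as JSON in quotes. apply_moves: Moves the arm, as the interface text tells. Shifts and turns lie within -1 to 1; 1 stands for 400 mm of shift or pi/2 rad of turn. Its arguments: {"type":"object","properties":{"rows":{"type":"string"},"force":{"type":"number"}},"required":["rows"]}

```bash
ls; mkdir -p pics; cat > h.py <<'E'
import numpy as np, cv2, sys
from workcell import arm, eyes, workorder, models
def cam(n):
    c=eyes.camera_info(n); return np.array(c['mtx'],float),np.array(c['distortion'],float),np.array(c['xyz'],float),np.array(c['orientation'],float).reshape(3,3)
def px2w(n,p,z):
    K,D,t,R=cam(n); u=cv2.undistortPoints(np.array([[p]],float),K,D)[0,0]
    d=R@np.array([u[0],-u[1],-1]); return t+d*(z-t[2])/d[2]
def w2px(n,P):
    K,D,t,R=cam(n); q=(np.atleast_2d(P)-t)@R; q=q*[1,-1,-1]
    return cv2.projectPoints(q,np.zeros(3),np.zeros(3),K,D)[0][:,0]
def snap(n,f,crop=None,s=1):
    im=eyes.get_image(n)[:,:,::-1]
    if crop: im=im[crop[1]:crop[3],crop[0]:crop[2]]
    cv2.imwrite('pics/'+f,cv2.resize(im,None,fx=s,fy=s,interpolation=cv2.INTER_CUBIC))
def go(P,yaw=None,grip=None):
    """print shift in tool units toward world P, and turn"""
    s=arm.read_state(); R=np.array(s['tool_rot']).reshape(3,3); d=R.T@(np.array(P)-s['tool_pos'])
    print('shift',np.round(d/400,4))
    return d/400
E
python3 - <<'E'
from h import *
for n in('top','side'):
    snap(n,n+'0.png'); c=eyes.camera_info(n); print(n,c['xyz'],np.round(c['mtx'],1).tolist(),np.round(c['orientation'],2).tolist(),c['distortion'])
s=arm.read_state(); print(s['tool_rot'],s['tool_pos'],s['width'],s['t'],s['contact_force'])
E
```

```text
pics
top [ 369.67599809   18.82264554 1097.37277076] [[412.8, 0.0, 319.2], [0.0, 412.8, 193.8], [0.0, 0.0, 1.0]] [[0.03, 0.98, -0.18], [-1.0, 0.03, 0.02], [0.03, 0.18, 0.98]] [-0.08014393  0.          0.          0.          0.        ]
side [ 87.90711858 759.49148357 642.73358279] [[434.4, 0.0, 319.1], [0.0, 434.4, 199.9], [0.0, 0.0, 1.0]] [[-0.85, 0.26, -0.45], [-0.52, -0.46, 0.72], [-0.02, 0.85, 0.53]] [-0.11368208  0.          0.          0.          0.        ]
[[ 9.73456491e-01  2.28871546e-01 -5.24327730e-04]
 [ 2.28872120e-01 -9.73454929e-01  1.74764179e-03]
 [-1.10423934e-04 -1.82125724e-03 -9.99998335e-01]] [ 148.59157642 -632.18925531  230.33069933] 85.38045661593294 0.1 [-0.17995776  0.3588628   0.01992634]
```

View pics/top0.png

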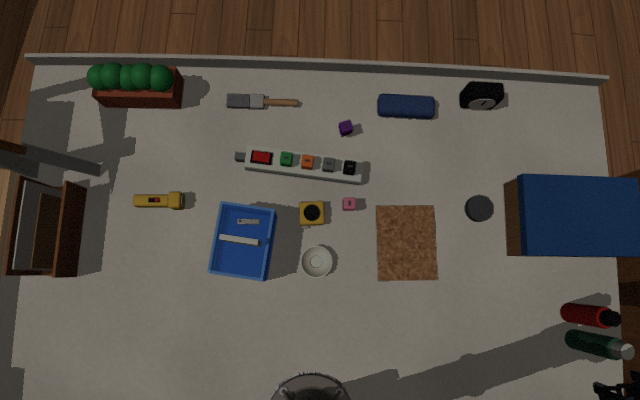

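View pics/side0.png

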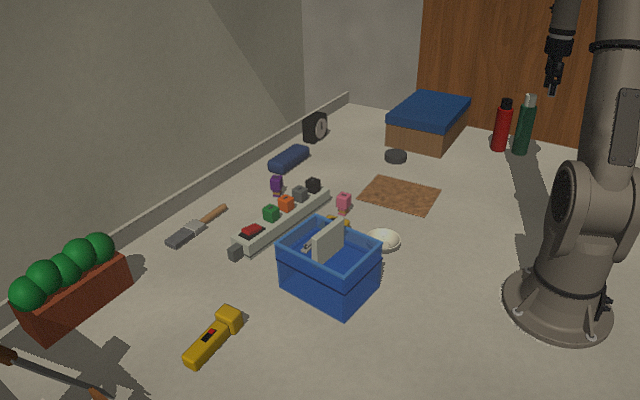

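The top view shows all four plugs in the strip: green (287,158), orange (308,161), grey (329,164) and black (350,167). The rocker is at (261,157). The trays are at (243,240), with the handle at (238,240) and the clipper at (248,222). The mat is at (407,243).
Things that could be mistaken for plugs are the pink block (349,204), the purple block (346,128) and the grey lump at the strip's end (240,157). I choose the four in the sockets, and grey is the one at (329,164).

```bash
python3 - <<'E'
from h import *
snap('top','crop1.png',(200,120,450,300),3.2)
def rect(n,q,z,i=0):
    r=models.regions_of(n,q)
    for k in r[:4]:
        m=k['region']; ys,xs=np.nonzero(m)
        P=np.array([px2w(n,(x,y),z)[:2] for x,y in zip(xs,ys)][::1],np.float32)
        print(q,round(k['score'],2),np.round(k['box'],1),'rect',[np.round(v,1) for v in cv2.minAreaRect(P)])
for q,z in(('strip',42),('mat',4),('tray_upper',110),('clipper',93),('plug_a',76),('switch',58)): rect('top',q,z)
for q in('plug_a','switch_press','strip','tray_upper','tray_lower'):
  for n in('top','side'): print(n,q,[(np.round(k['pixel'],1).tolist(),round(k['score'],2)) for k in models.spot_point(n,q)][:7])
E
```

```text
strip 0.82 [298.1 165.4 129.6  40.1] rect [array([643.9,  53.1]), array([341.1,  72.5]), np.float64(84.6)]Traceback (most recent call last):
  File "<stdin>", line 9, in <module>
  File "<stdin>", line 7, in rect
  File "h.py", line 6, in px2w
    K,D,t,R=cam(n); u=cv2.undistortPoints(np.array([[p]],float),K,D)[0,0]
            ~~~^^^
  File "h.py", line 4, in cam
    c=eyes.camera_info(n); return np.array(c['mtx'],float),np.array(c['distortion'],float),np.array(c['xyz'],float),np.array(c['orientation'],float).reshape(3,3)
ValueError: time passes only in moves, steps and waits
```

View pics/crop1.png

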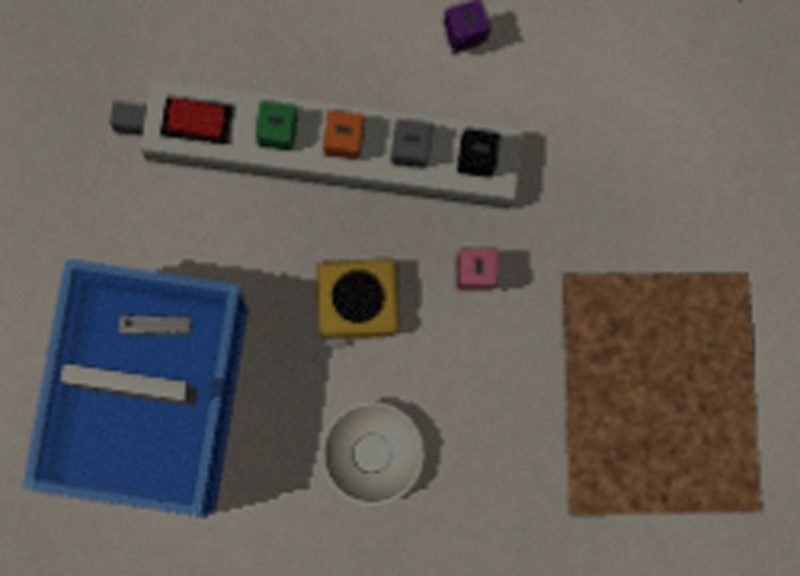

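The close crop confirms the choice: four blocks in sockets, with pink and purple lying loose. The tray rim corners, mat corners and plug tops are clear enough to measure.

```bash
python3 - <<'E'
import re
s=open('h.py').read().replace("def cam(n)","import functools\n@functools.lru_cache\ndef cam(n)")
s+='''
def px2ws(n,p,z):
    K,D,t,R=cam(n); u=cv2.undistortPoints(np.array(p,float).reshape(-1,1,2),K,D)[:,0]
    d=np.c_[u[:,0],-u[:,1],-np.ones(len(u))]@R.T; return t+d*((z-t[2])/d[:,2])[:,None]
def fit(n,px,model):
    """x,y,yaw of a thing whose model points (world z) are seen at px"""
    from scipy.optimize import least_squares
    M=np.array(model,float); px=np.array(px,float); w=px2ws(n,px,M[:,2].mean())
    def P(v):
        c,s_=np.cos(v[2]),np.sin(v[2]); return np.c_[M[:,0]*c-M[:,1]*s_+v[0],M[:,0]*s_+M[:,1]*c+v[1],M[:,2]]
    r=least_squares(lambda v:(w2px(n,P(v))-px).ravel(),[w[:,0].mean(),w[:,1].mean(),0.])
    return r.x,np.sqrt(np.mean(r.fun**2))
'''
open('h.py','w').write(s)
E
python3 - <<'E'
from h import *
C=lambda L:[(200+x/3.2-.35,120+y/3.2-.35) for x,y in L]
print('tray',fit('top',C([(66,262),(242,287),(208,514),(26,488)]),[(85,65,110),(85,-65,110),(-85,-65,110),(-85,65,110)]))
print('handle',fit('top',C([(62,366),(186,382),(185,400),(62,383)]),[(7,45,155),(7,-45,155),(-7,-45,155),(-7,45,155)]))
print('mat',fit('top',C([(563,273),(748,272),(761,512),(570,514)]),[(100,80,4),(100,-80,4),(-100,-80,4),(-100,80,4)]))
im=eyes.get_image('top'); hsv=cv2.cvtColor(im,cv2.COLOR_RGB2HSV)
for q in('plug_a','tray_upper','mat','clipper','switch'):
    for k in models.regions_of('top',q)[:7]:
        ys,xs=np.nonzero(k['region']); m=im[ys,xs].mean(0).astype(int)
        z={'plug_a':76,'tray_upper':110,'mat':4,'clipper':93,'switch':58}[q]
        r=cv2.minAreaRect(px2ws('top',np.c_[xs,ys],z)[:,:2].astype(np.float32)); print(q,round(k['score'],2),np.round(k['box'],1),m,[np.round(v,1) for v in r])
for q in('plug_a','switch_press','strip','tray_upper','tray_lower'):
  for n in('top','side'):
    z={'plug_a':20,'switch_press':60,'strip':0,'tray_upper':72,'tray_lower':0}[q]
    eyes.get_image(n)
    print(n,q,[(np.round(k['pixel'],1).tolist(),round(k['score'],2),np.round(px2ws(n,k['pixel'],z)[0]).tolist()) for k in models.spot_point(n,q)][:7])
# plug top corners (z 76) with crop estimates: centres of tops
t=px2ws('top',C([(276,121),(344,131),(413,138),(480,148)]),76); print(np.round(t,1))
print('rocker',px2ws('top',C([(197,118)]),58), 'strip -x top edge',px2ws('top',C([(146,152),(516,195)]),42))
E
```

```text
tray (array([ 4.34334508e+02,  1.76145678e+02, -1.05974797e-01]), np.float64(0.7646101234082768))
handle (array([ 4.33654357e+02,  1.77479940e+02, -9.68535357e-02]), np.float64(0.41309721831001595))
mat (array([ 4.49879034e+02, -2.42821894e+02,  3.40559410e-02]), np.float64(0.15860242345998604))
plug_a 0.71 [305.1 162.9  16.9  14.6] [102  55  28] [array([643.5,  28. ]), array([36.9, 30.7]), np.float64(1.9)]
plug_a 0.68 [349.2 205.9  16.1  15.5] [106  66  73] [array([539.4, -78.4]), array([37.9, 35.4]), np.float64(0.7)]
plug_a 0.63 [331.5 165.8   7.6  12.1] [54 54 52] [array([637.4, -25.8]), array([31.7, 25.6]), np.float64(1.2)]
plug_a 0.6 [347.1 128.1  14.3  15.9] [51 30 58] [array([739. , -70.9]), array([39.9, 37.7]), np.float64(18.7)]
plug_a 0.49 [349.1 168.1  11.2  12.9] [17 16 16] [array([631.4, -79.7]), array([37.2, 30.7]), np.float64(0.6)]
plug_a 0.45 [287.2 161.8  13.5  16.3] [32 64 38] [array([648.4,  80.6]), array([39.6, 33.2]), np.float64(1.9)]
tray_upper 0.66 [243.2 241.4  67.2  79. ] [ 39  62 100] [array([436., 178.]), array([138. , 177.1]), np.float64(82.9)]
tray_upper 0
[... 1137 characters left out ...]
.0], 0.27, [522.0, 417.0, 60.0])]
side switch_press [([247.3, 229.3], 0.68, [658.0, 165.0, 60.0])]
top strip [([303.9, 168.7], 0.9, [642.0, 36.0, 0.0])]
side strip [([278.3, 225.7], 0.78, [657.0, 52.0, 0.0])]
top tray_upper [([247.4, 240.8], 0.69, [436.0, 169.0, 72.0])]
side tray_upper [([328.8, 258.8], 0.76, [436.0, 173.0, 72.0])]
top tray_lower [([478.3, 207.8], 0.4, [548.0, -446.0, 0.0])]
side tray_lower [([328.7, 286.6], 0.88, [434.0, 178.0, 0.0])]
[[651.   82.2  76. ]
 [644.6  27.7  76. ]
 [640.7 -27.6  76. ]
 [634.4 -81.3  76. ]]
rocker [[656.30526942 147.59702293  58.        ]] strip -x top edge [[ 630.48865964  189.8461602    42.        ]
 [ 604.46994116 -114.81245366   42.        ]]
```

Emit:
apply_moves --rows "0 0 0 0 0 -0.079 0;0 0 0 0 0 -0.158 0;0 0 0 0 0 -0.237 0;0 0 0 0 0 -0.316 0;0 0 0 0 0 -0.396 0" --force 60

```text
t: 1.97
tool_pos: [148.7, -632.8, 231.4]
tool_rot: [[0.654, 0.757, -0.0], [0.757, -0.654, -0.0], [-0.0, 0.0, -1.0]]
contact_force: [-0.0, -0.1, 0.2]
width: 25.4
finger_force: 0.0
```

Emit:
apply_moves --rows "0 0 0 0 0 -0.079 0;0 0 0 0 0 -0.158 0;0 0 0 0 0 -0.237 0;0 0 0 0 0 -0.316 0;0 0 0 0 0 -0.396 0"

```text
t: 2.38
tool_pos: [148.7, -632.8, 231.4]
tool_rot: [[0.091, 0.996, -0.0], [0.996, -0.091, -0.0], [-0.0, -0.0, -1.0]]
contact_force: [0.8, -0.7, -0.4]
width: -0.0
finger_force: 0.0
```

```bash
python3 - <<'E'
from h import *
s=arm.read_state(); R=np.array(s['tool_rot']).reshape(3,3); print(np.round(R,4).tolist(),s['tool_pos'],s['t'],s['width'])
go((658.4,167,100))
E
```

```text
[[0.091, 0.9959, -0.0], [0.9959, -0.091, -0.0001], [-0.0001, -0.0, -1.0]] [ 148.68706129 -632.78895148  231.36320663] 2.3833 -0.04024867871208815
shift [2.1072 1.087  0.3281]
```

Emit:
apply_moves --rows "0.0843 0.0435 0 0 0 0 0;0.1686 0.087 0 0 0 0 0;0.2529 0.1305 0 0 0 0 0;0.3372 0.174 0 0 0 0 0;0.4215 0.2174 0 0 0 0 0"

```text
t: 2.8
tool_pos: [252.3, -471.9, 231.4]
tool_rot: [[0.097, 0.995, 0.0], [0.995, -0.097, -0.001], [-0.0, 0.0, -1.0]]
contact_force: [1.3, -0.3, -0.3]
width: -0.1
finger_force: 0.0
```

Emit:
apply_moves --rows "0.0843 0.0435 0 0 0 0 0;0.1686 0.087 0 0 0 0 0;0.2529 0.1305 0 0 0 0 0;0.3372 0.174 0 0 0 0 0;0.4215 0.2174 0 0 0 0 0"

```text
t: 3.22
tool_pos: [355.2, -312.5, 231.6]
tool_rot: [[0.097, 0.995, 0.0], [0.995, -0.097, -0.001], [-0.001, 0.001, -1.0]]
contact_force: [0.9, -0.7, 0.2]
width: -0.1
finger_force: 0.0
```

Emit:
apply_moves --rows "0.0843 0.0435 0 0 0 0 0;0.1686 0.087 0 0 0 0 0;0.2529 0.1305 0 0 0 0 0;0.3372 0.174 0 0 0 0 0;0.4215 0.2174 0 0 0 0 0"

```text
t: 3.63
tool_pos: [458.2, -153.2, 231.7]
tool_rot: [[0.097, 0.995, 0.001], [0.995, -0.097, -0.001], [-0.001, 0.001, -1.0]]
contact_force: [-0.1, -0.3, 0.4]
width: -0.1
finger_force: 0.0
```

Emit:
apply_moves --rows "0.0843 0.0435 0 0 0 0 0;0.1686 0.087 0 0 0 0 0;0.2529 0.1305 0 0 0 0 0;0.3372 0.174 0 0 0 0 0;0.4215 0.2174 0 0 0 0 0"

```text
t: 4.05
tool_pos: [561.2, 6.0, 231.5]
tool_rot: [[0.098, 0.995, 0.001], [0.995, -0.098, -0.001], [-0.001, 0.001, -1.0]]
contact_force: [0.5, -0.7, 0.1]
width: 0.2
finger_force: 0.0
```

Emit:
apply_moves --rows "0.0843 0.0435 0 0 0 0 0;0.1686 0.087 0 0 0 0 0;0.2529 0.1305 0 0 0 0 0;0.3372 0.174 0 0 0 0 0;0.4215 0.2174 0 0 0 0 0"

```text
t: 4.47
tool_pos: [664.2, 165.3, 231.1]
tool_rot: [[0.098, 0.995, 0.0], [0.995, -0.098, -0.001], [-0.001, 0.0, -1.0]]
contact_force: [1.1, -0.3, 0.6]
width: 0.1
finger_force: 0.0
```

```bash
python3 - <<'E'
from h import *
s=arm.read_state(); print(s['tool_pos'],s['joint_positions'])
go((658.4,167,52))
im=eyes.get_image('side')
cv2.imwrite('pics/s1.png',cv2.resize(im[120:300,190:410,::-1],None,fx=3.3,fy=3.3,interpolation=cv2.INTER_CUBIC))
E
```

```text
[664.23234274 165.25594833 231.10305221] [ 0.15079501  0.53403565 -0.68606941  1.42858737  0.34174597  1.29984779
 -0.65600586]
shift [ 0.0031 -0.015   0.4478]
```

Emit:
apply_moves --rows "0.003 -0.015 0.1 0 0 0 0;0.003 -0.015 0.2 0 0 0 0;0.003 -0.015 0.3 0 0 0 0;0.003 -0.015 0.38 0 0 0 0;0.003 -0.015 0.41 0 0 0 0"

```text
t: 4.93
tool_pos: [653.9, 163.7, 61.6]
tool_rot: [[0.097, 0.995, -0.009], [0.995, -0.097, -0.003], [-0.004, -0.008, -1.0]]
contact_force: [-1.3, -1.0, -0.1]
width: -0.1
finger_force: 0.0
```

Emit:
apply_moves --rows "0 0 0.01 0 0 0 0;0 0 0.02 0 0 0 0;0 0 0.025 0 0 0 0;0 0 0.03 0 0 0 0;0 0 0.033 0 0 0 0"

```text
t: 5.35
tool_pos: [658.8, 167.6, 56.5]
tool_rot: [[0.097, 0.995, 0.004], [0.995, -0.097, 0.003], [0.003, 0.004, -1.0]]
contact_force: [0.4, 1.8, 2.6]
width: -0.5
finger_force: 1.5
```

Emit:
apply_moves --rows "0 0 0.005 0 0 0 0;0 0 0.008 0 0 0 0;0 0 0.01 0 0 0 0;0 0 0.01 0 0 0 0;0 0 0.01 0 0 0 0"

```text
t: 5.77
tool_pos: [659.1, 169.0, 53.6]
tool_rot: [[0.096, 0.995, 0.005], [0.995, -0.096, 0.004], [0.005, 0.005, -1.0]]
contact_force: [-2.6, 2.7, 9.5]
width: 0.0
finger_force: 5.0
```

Emit:
apply_moves --rows "0 0 0.005 0 0 0 0;0 0 0.008 0 0 0 0;0 0 0.008 0 0 0 0"

```text
t: 6.02
tool_pos: [659.2, 169.1, 53.2]
tool_rot: [[0.096, 0.995, 0.005], [0.995, -0.096, 0.003], [0.003, 0.005, -1.0]]
contact_force: [-8.0, 0.4, 23.0]
width: -0.0
finger_force: 11.3
```

Emit:
apply_moves --rows "0 0 -0.1 0 0 0 0;0 0 -0.2 0 0 0 0;0 0 -0.3 0 0 0 0;0 0 -0.4 0 0 0 0;0 0 -0.45 0 0 0 0"

```text
t: 6.43
tool_pos: [659.9, 166.5, 233.6]
tool_rot: [[0.098, 0.995, 0.009], [0.995, -0.098, 0.002], [0.003, 0.009, -1.0]]
contact_force: [0.7, 1.5, 0.2]
width: -0.2
finger_force: 0.0
```

```bash
python3 - <<'E'
from h import *
snap('side','s2.png',(190,150,410,300),3.5)
s=arm.read_state(); print(s['tool_pos'],np.round(s['tool_rot'],3).tolist())
E
```

```text
[661.27690099 167.17953276 236.5023379 ] [[0.098, 0.995, 0.014], [0.995, -0.098, 0.003], [0.004, 0.014, -1.0]]
```

View pics/s2.png

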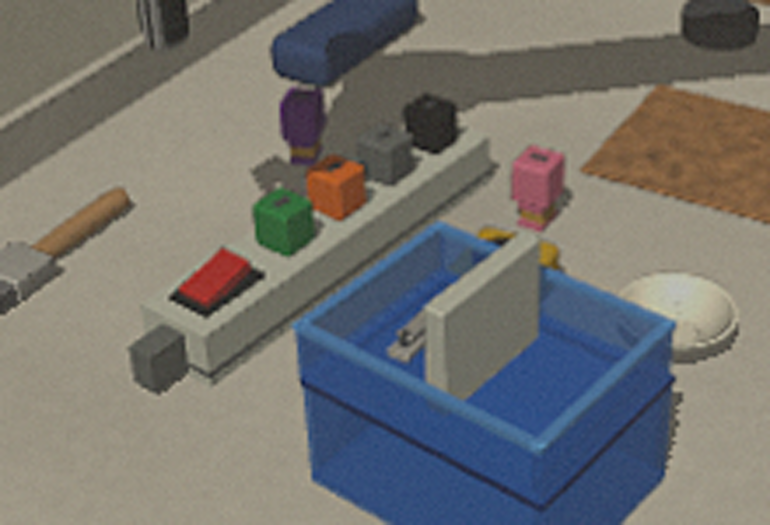

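View pics/s1.png

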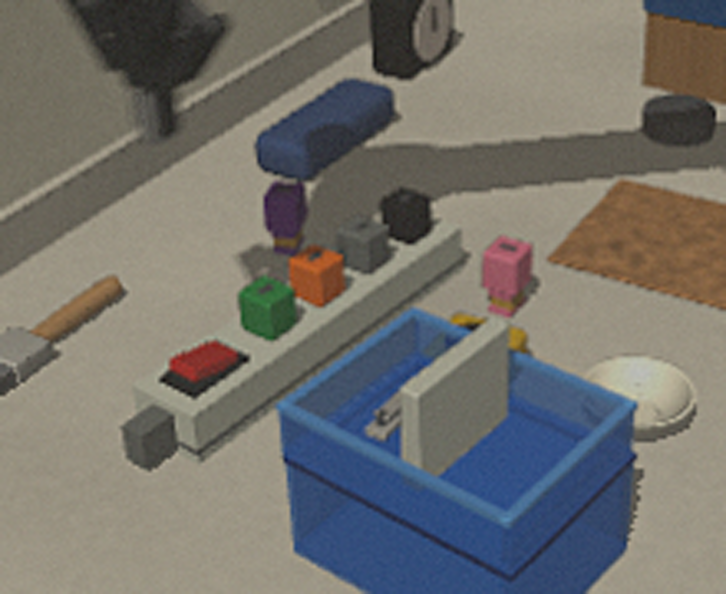

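The rocker now slopes down at its outer end (near 185,298 in the crop), where before it stood up there, so the strip is off. Next is the upper tray's handle.

Emit:
apply_moves --rows "-0.006 -0.1 0 0 0 0 50;-0.012 -0.2 0 0 0 0 50;-0.018 -0.3 0 0 0 0 50;-0.024 -0.4 0 0 0 0 50;-0.03 -0.5 0 0 0 0 50"

```text
t: 6.9
tool_pos: [455.6, 172.8, 226.6]
tool_rot: [[0.098, 0.995, 0.001], [0.995, -0.098, -0.001], [-0.001, 0.001, -1.0]]
contact_force: [0.4, 0.1, 1.2]
width: 50.0
finger_force: 0.0
```

Emit:
apply_moves --rows "-0.003 -0.06 0.05 0 0 0 50;-0.003 -0.06 0.1 0 0 0 50;-0.003 -0.06 0.1 0 0 0 50;-0.003 -0.06 0.1 0 0 0 50"

```text
t: 7.23
tool_pos: [433.3, 173.8, 186.9]
tool_rot: [[0.097, 0.995, -0.0], [0.995, -0.097, -0.001], [-0.001, 0.0, -1.0]]
contact_force: [0.7, -0.2, 0.2]
width: 49.9
finger_force: 0.0
```

```bash
python3 - <<'E'
from h import *
s=arm.read_state(); print(s['tool_pos'],np.round(s['tool_rot'],3).tolist(),s['width'])
for n in('top','side'):
    im=eyes.get_image(n)
    print([(np.round(px2ws(n,k['pixel'],72)[0]),round(k['score'],2)) for k in models.spot_point(n,'tray_upper')])
go((434,177,121))
E
```

```text
[433.26212381 173.79055355 186.87562096] [[0.097, 0.995, -0.0], [0.995, -0.097, -0.001], [-0.001, 0.0, -1.0]] 49.91634764016654
[(array([441., 170.,  72.]), 0.92)]
[(array([437., 175.,  72.]), 0.86)]
shift [ 0.005  -0.0028  0.1674]
```

Emit:
apply_moves --rows "0.006 0 0.08 0 0 0 50;0.006 0 0.15 0 0 0 50;0.006 0 0.187 0 0 0 50;0.006 0 0.187 0 0 0 0;0.006 0 0.187 0 0 0 0" --force 80

```text
t: 7.85
tool_pos: [433.9, 177.1, 112.2]
tool_rot: [[0.097, 0.995, -0.001], [0.995, -0.097, 0.001], [0.001, -0.001, -1.0]]
contact_force: [1.0, 0.6, 0.5]
width: 26.7
finger_force: 0.0
```

Emit:
apply_moves --rows "0 0 0 0 0 0 0;0 0 0 0 0 0 0;0 0 0 0 0 0 0;0 0 -0.01 0 0 0 0;0 0 -0.02 0 0 0 0"

```text
t: 8.27
tool_pos: [433.0, 176.4, 120.4]
tool_rot: [[0.097, 0.995, -0.001], [0.995, -0.097, -0.001], [-0.001, -0.0, -1.0]]
contact_force: [-0.5, 0.2, -3.1]
width: 13.0
finger_force: 77.7
```

Emit:
apply_moves --rows "0 0 -0.03 0 0 0 0;0 0 -0.06 0 0 0 0;0 0 -0.09 0 0 0 0;0 0 -0.12 0 0 0 0;0 0 -0.14 0 0 0 0"

```text
t: 8.68
tool_pos: [434.2, 177.2, 178.3]
tool_rot: [[0.097, 0.995, 0.003], [0.995, -0.097, 0.0], [0.001, 0.003, -1.0]]
contact_force: [-0.4, 0.2, -3.0]
width: 13.2
finger_force: 77.9
```

Emit:
apply_moves --rows "-0.06 0.008 0 0 0 0 0;-0.14 0.019 0 0 0 0 0;-0.22 0.03 0 0 0 0 0;-0.3 0.042 0 0 0 0 0;-0.38 0.053 0 0 0 0 0"

```text
t: 9.1
tool_pos: [439.8, 22.0, 176.9]
tool_rot: [[0.097, 0.995, 0.001], [0.995, -0.097, -0.001], [-0.0, 0.001, -1.0]]
contact_force: [1.6, 1.0, -3.0]
width: 13.2
finger_force: 55.8
```

Emit:
apply_moves --rows "-0.08 0.011 0 0 0 0 0;-0.16 0.022 0 0 0 0 0;-0.24 0.033 0 0 0 0 0;-0.32 0.044 0 0 0 0 0;-0.4 0.055 0 0 0 0 0"

```text
t: 9.52
tool_pos: [446.0, -139.5, 176.9]
tool_rot: [[0.097, 0.995, 0.001], [0.995, -0.097, -0.001], [-0.001, 0.001, -1.0]]
contact_force: [0.5, 0.1, -2.9]
width: 13.2
finger_force: 80.0
```

Emit:
apply_moves --rows "-0.08 0.011 0 0 0 0 0;-0.16 0.022 0 0 0 0 0;-0.22 0.03 0 0 0 0 0;-0.259 0.036 0 0 0 0 0;-0.259 0.036 0 0 0 0 0"

```text
t: 9.93
tool_pos: [450.0, -246.7, 176.4]
tool_rot: [[0.103, 0.995, 0.001], [0.995, -0.103, -0.002], [-0.002, 0.001, -1.0]]
contact_force: [-0.2, 0.2, -3.1]
width: 13.4
finger_force: 80.2
```

```bash
python3 - <<'E'
from h import *
s=arm.read_state(); print(s['tool_pos'],np.round(s['tool_rot'],3).tolist(),s['width'])
go((449.9,-242.8,46))
snap('side','s3.png',(250,100,500,280),3.2)
E
```

```text
[ 450.03492578 -246.71890112  176.44325475] [[0.103, 0.995, 0.001], [0.995, -0.103, -0.002], [-0.002, 0.001, -1.0]] 13.424168823819235
shift [ 0.0102 -0.0016  0.3261]
```

View pics/s3.png

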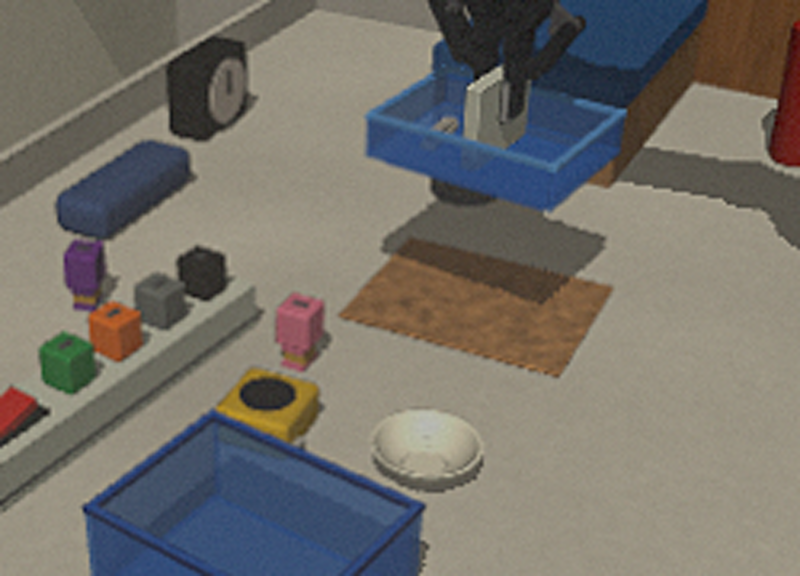

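The tray hangs level over the mat at about (495,150), with the clipper still in it. Lowering.

Emit:
apply_moves --rows "0.009 0 0.08 0 0 0 0;0.009 0 0.16 0 0 0 0;0.009 0 0.24 0 0 0 0;0.009 0 0.29 0 0 0 0;0.009 0 0.31 0 0 0 0"

```text
t: 10.4
tool_pos: [448.8, -235.7, 49.4]
tool_rot: [[0.094, 0.996, -0.005], [0.996, -0.094, 0.004], [0.003, -0.005, -1.0]]
contact_force: [-0.5, 0.5, -3.0]
width: 13.2
finger_force: 80.1
```

Emit:
apply_moves --rows "0 0 0.006 0 0 0 0;0 0 0.012 0 0 0 0;0 0 0.016 0 0 0 0;0 0 0.018 0 0 0 0;0 0 0.018 0 0 0 0"

```text
t: 10.82
tool_pos: [451.6, -239.2, 45.9]
tool_rot: [[0.097, 0.995, 0.002], [0.995, -0.097, -0.001], [-0.001, 0.002, -1.0]]
contact_force: [0.6, -0.0, -3.4]
width: 13.1
finger_force: 80.3
```

Emit:
apply_moves --rows "0 0 0 0 0 0 0;0 0 0 0 0 0 0"

```text
t: 10.98
tool_pos: [451.3, -239.2, 45.6]
tool_rot: [[0.097, 0.995, 0.001], [0.995, -0.097, -0.001], [-0.001, 0.001, -1.0]]
contact_force: [0.5, 0.1, -1.7]
width: 13.0
finger_force: 80.4
```

Emit:
apply_moves --rows "-0.009 -0.003 -0.006 0 0 0 0;-0.009 -0.003 -0.006 0 0 0 0;-0.009 -0.003 0 0 0 0 0;-0.009 -0.003 0.004 0 0 0 0;-0.009 -0.003 0.006 0 0 0 0"

```text
t: 11.4
tool_pos: [449.6, -243.2, 45.5]
tool_rot: [[0.098, 0.995, -0.001], [0.995, -0.098, -0.002], [-0.002, -0.001, -1.0]]
contact_force: [-10.7, 3.4, 31.6]
width: 13.3
finger_force: 85.1
```

Emit:
apply_moves --rows "0 0 0.001 0 0 0 0;0 0 0.002 0 0 0 0"

```text
t: 11.57
tool_pos: [449.5, -243.2, 45.4]
tool_rot: [[0.098, 0.995, -0.001], [0.995, -0.098, -0.002], [-0.002, -0.001, -1.0]]
contact_force: [-11.8, 2.7, 33.9]
width: 13.0
finger_force: 85.4
```

Emit:
apply_moves --rows "0 0 -0.006 0 0 0 0;0 0 -0.006 0 0 0 40;0 0 -0.006 0 0 0 40;0 0 -0.006 0 0 0 40"

```text
t: 11.9
tool_pos: [449.4, -242.3, 43.9]
tool_rot: [[0.097, 0.995, 0.0], [0.995, -0.097, -0.0], [-0.0, 0.0, -1.0]]
contact_force: [0.2, 0.3, -0.9]
width: 39.9
finger_force: 0.0
```

Emit:
apply_moves --rows "0 0 -0.08 0 0 0 44;0 0 -0.16 0 0 0 44;0 0 -0.24 0 0 0 44;0 0 -0.32 0 0 0 44;0 0 -0.32 0 0 0 44"

```text
t: 12.32
tool_pos: [453.5, -243.9, 178.0]
tool_rot: [[0.097, 0.995, 0.01], [0.995, -0.097, -0.006], [-0.005, 0.011, -1.0]]
contact_force: [1.5, -0.5, 0.8]
width: 43.8
finger_force: 0.0
```

```bash
python3 - <<'E'
from h import *
s=arm.read_state(); print(s['tool_pos'],np.round(s['tool_rot'],3).tolist(),s['width'])
for n,p in(('black',(634.9,-81.9,150)),):go(p)
snap('top','t2.png',(200,130,450,300),3.2)
E
```

```text
[ 453.45693718 -243.91382088  178.0172321 ] [[0.097, 0.995, 0.01], [0.995, -0.097, -0.006], [-0.005, 0.011, -1.0]] 43.84389144659862
shift [0.4475 0.4113 0.0724]
```

View pics/t2.png

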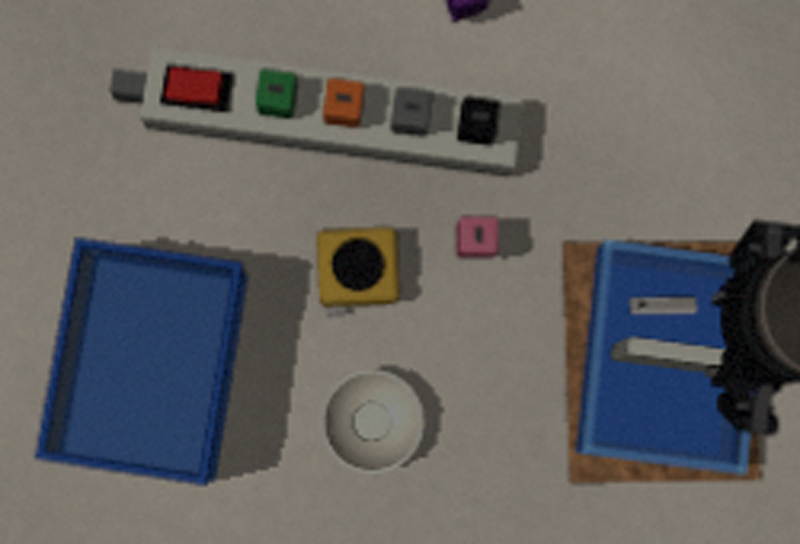

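The tray sits on the mat (corners near (605,242) and (582,452) in the crop), with the clipper inside at (663,305). The lower tray is now open: corners (77,240), (243,264), (208,484) and (38,457). Next is the black plug.

Emit:
apply_moves --rows "0.07 0.064 0 0 0 0 48;0.14 0.129 0 0 0 0 48;0.21 0.193 0 0 0 0 48;0.28 0.257 0 0 0 0 48;0.35 0.32 0 0 0 0 48"

```text
t: 12.78
tool_pos: [590.4, -114.1, 170.1]
tool_rot: [[0.097, 0.995, -0.003], [0.995, -0.097, 0.0], [0.0, -0.003, -1.0]]
contact_force: [1.0, -0.5, -0.7]
width: 48.1
finger_force: 0.0
```

Emit:
apply_moves --rows "0.06 0.056 0 0 0 0 48;0.099 0.094 0 0 0 0 48;0.099 0.094 0.08 0 0 0 48;0.099 0.094 0.13 0 0 0 48;0.099 0.094 0.13 0 0 0 48"

```text
t: 13.2
tool_pos: [627.0, -78.9, 113.3]
tool_rot: [[0.095, 0.995, -0.012], [0.995, -0.095, 0.001], [0.0, -0.012, -1.0]]
contact_force: [-1.3, 0.0, -0.9]
width: 47.8
finger_force: 0.0
```

```bash
python3 - <<'E'
from h import *
C=lambda L:[(200+x/3.2-.35,130+y/3.2-.35) for x,y in L]
print('low',fit('top',C([(77,240),(243,264),(208,484),(38,457)]),[(85,65,80),(85,-65,80),(-85,-65,80),(-85,65,80)]))
im=eyes.get_image('top'); hsv=cv2.cvtColor(im,cv2.COLOR_RGB2HSV)
print('up',fit('top',C([(605,242),(582,452),(748,472)]),[(85,65,42),(-85,65,42),(-85,-65,42)]))
s=arm.read_state(); print(s['tool_pos'],s['width'])
go((634.9,-81.9,46))
E
```

```text
low (array([ 4.32216067e+02,  1.76077775e+02, -1.13886738e-01]), np.float64(0.2331054630734975))
up (array([ 4.50069253e+02, -2.44751692e+02, -9.73156775e-02]), np.float64(0.4862318469828023))
[628.52549376 -79.43790491 115.87934693] 47.739612807125376
shift [-0.0046  0.0179  0.1746]
```

Emit:
apply_moves --rows "0 0 0 0 0 0 48;0 0 0 0 0 0 48;0 0 0 0 0 0 48"

```text
t: 13.5
tool_pos: [632.4, -80.0, 121.6]
tool_rot: [[0.098, 0.995, 0.003], [0.995, -0.098, -0.0], [-0.0, 0.003, -1.0]]
contact_force: [-0.3, -0.1, 0.0]
width: 47.8
finger_force: 0.0
```

```bash
python3 - <<'E'
from h import *
s=arm.read_state(); print(s['tool_pos'],s['width'])
go((634.9,-81.9,47))
E
```

```text
[632.42055571 -79.95342671 121.60314653] 47.8173177548713
shift [-0.0042  0.0061  0.1865]
```

Emit:
apply_moves --rows "-0.004 0.006 0.08 0 0 0 48;-0.004 0.006 0.15 0 0 0 48;-0.004 0.006 0.186 0 0 0 48;-0.004 0.006 0.186 0 0 0 48;-0.004 0.006 0.186 0 0 0 24" --force 60

```text
t: 13.92
tool_pos: [633.8, -81.5, 46.1]
tool_rot: [[0.097, 0.995, -0.0], [0.995, -0.097, 0.0], [0.0, -0.0, -1.0]]
contact_force: [0.4, -1.0, 0.8]
width: 37.2
finger_force: 0.0
```

Emit:
apply_moves --rows "0 0 0 0 0 0 24;0 0 0 0 0 0 24;0 0 0 0 0 0 24"

```text
t: 14.17
tool_pos: [634.8, -81.5, 47.3]
tool_rot: [[0.097, 0.995, 0.003], [0.995, -0.097, -0.0], [-0.0, 0.003, -1.0]]
contact_force: [0.1, -0.2, -1.4]
width: 31.0
finger_force: 61.2
```

Emit:
apply_moves --rows "0 0 -0.01 0 0 0 24;0 0 -0.03 0 0 0 24;0 0 -0.07 0 0 0 24;0 0 -0.14 0 0 0 24;0 0 -0.22 0 0 0 24"

```text
t: 14.58
tool_pos: [632.2, -81.4, 133.9]
tool_rot: [[0.097, 0.995, -0.004], [0.995, -0.097, 0.0], [-0.0, -0.004, -1.0]]
contact_force: [0.5, -0.8, 0.1]
width: 31.2
finger_force: 63.7
```

Emit:
apply_moves --rows "0.03 -0.035 -0.05 0 0 0 24;0.09 -0.105 -0.05 0 0 0 24;0.15 -0.18 -0.05 0 0 0 24;0.21 -0.26 -0.05 0 0 0 24;0.27 -0.335 -0.05 0 0 0 24"

```text
t: 15.0
tool_pos: [509.2, 40.2, 154.7]
tool_rot: [[0.097, 0.995, 0.001], [0.995, -0.097, -0.001], [-0.001, 0.001, -1.0]]
contact_force: [-0.1, 1.7, -0.3]
width: 30.9
finger_force: 63.8
```

Emit:
apply_moves --rows "0.06 -0.08 0 0 0 0 24;0.12 -0.16 0 0 0 0 24;0.18 -0.23 0 0 0 0 24;0.24 -0.29 0 0 0 0 24;0.248 -0.316 0 0 0 0 24"

```text
t: 15.42
tool_pos: [391.5, 154.6, 154.8]
tool_rot: [[0.089, 0.996, 0.001], [0.996, -0.089, 0.001], [0.001, 0.001, -1.0]]
contact_force: [-0.0, 1.3, 0.1]
width: 31.4
finger_force: 63.8
```

Emit:
apply_moves --rows "0 0 0 0 0 0 24;0 0 0 0 0 0 24;0 0 0 0 0 0 24"

```text
t: 15.67
tool_pos: [395.9, 149.0, 154.1]
tool_rot: [[0.099, 0.995, 0.001], [0.995, -0.099, -0.0], [-0.0, 0.001, -1.0]]
contact_force: [0.1, -0.2, -0.7]
width: 31.0
finger_force: 63.8
```

```bash
python3 - <<'E'
from h import *
s=arm.read_state(); print(s['tool_pos'],s['width'])
go((395.5,150.3,34))
snap('side','s4.png',(200,130,430,300),3.4)
E
```

```text
[395.85534323 148.99842969 154.12174458] 30.9897016181238
shift [ 0.0032 -0.0016  0.3003]
```

View pics/s4.png

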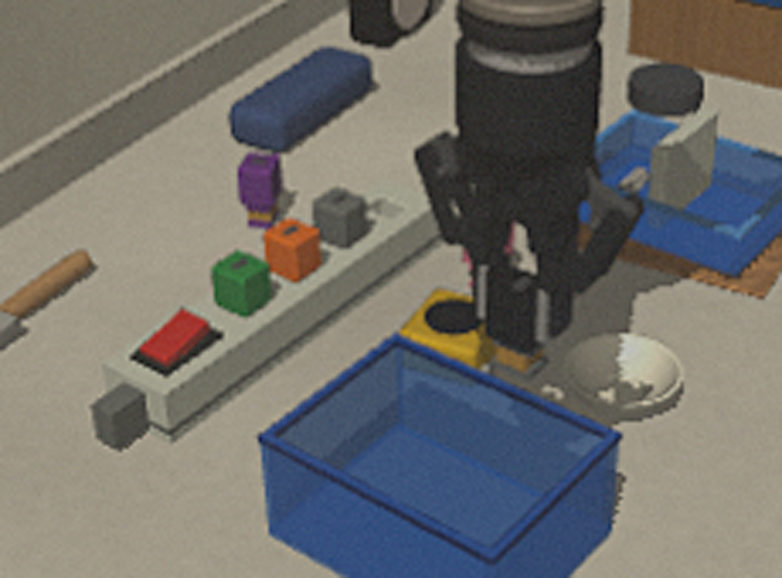

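The black plug hangs upright in the fingers with its tongue showing at (515,360), and its socket (385,210) is empty. Lowering it into the tray.

Emit:
apply_moves --rows "0.003 -0.002 0.08 0 0 0 24;0.003 -0.002 0.16 0 0 0 24;0.003 -0.002 0.24 0 0 0 24;0.003 -0.002 0.29 0 0 0 24;0.003 -0.002 0.302 0 0 0 24"

```text
t: 16.13
tool_pos: [396.0, 150.7, 31.9]
tool_rot: [[0.1, 0.995, -0.001], [0.995, -0.1, -0.0], [-0.0, -0.001, -1.0]]
contact_force: [-13.0, -5.2, 61.4]
width: 31.2
finger_force: 76.7
```

Emit:
apply_moves --rows "0 0 0 0 0 0 24;0 0 0 0 0 0 24;0 0 0 0 0 0 46;0 0 0 0 0 0 46;0 0 0 0 0 0 46"

```text
t: 16.55
tool_pos: [397.8, 151.4, 34.0]
tool_rot: [[0.099, 0.995, 0.006], [0.995, -0.099, 0.002], [0.002, 0.005, -1.0]]
contact_force: [4.6, -0.7, 3.0]
width: 45.9
finger_force: 2.4
```

Emit:
apply_moves --rows "0 0 -0.06 0 0 0 46;0 0 -0.14 0 0 0 46;0 0 -0.22 0 0 0 46;0 0 -0.3 0 0 0 48;0 0 -0.3 0 0 0 48"

```text
t: 16.97
tool_pos: [398.0, 152.6, 158.3]
tool_rot: [[0.099, 0.995, 0.01], [0.995, -0.099, 0.002], [0.003, 0.01, -1.0]]
contact_force: [0.7, 0.8, -0.1]
width: 47.7
finger_force: 0.0
```

```bash
python3 - <<'E'
from h import *
s=arm.read_state(); print(s['tool_pos'],s['width'])
go((640.1,-27.1,130))
E
```

```text
[397.98473226 152.59070628 158.28102026] 47.688301434615994
shift [-0.3874  0.646   0.0761]
```

Emit:
apply_moves --rows "-0.045 0.075 0 0 0 0 48;-0.09 0.15 0 0 0 0 48;-0.135 0.226 0 0 0 0 48;-0.18 0.302 0 0 0 0 48;-0.225 0.378 0 0 0 0 48"

```text
t: 17.38
tool_pos: [536.6, 44.9, 152.5]
tool_rot: [[0.099, 0.995, -0.001], [0.995, -0.099, -0.001], [-0.001, -0.001, -1.0]]
contact_force: [0.3, 0.7, 0.5]
width: 48.2
finger_force: 0.0
```

Emit:
apply_moves --rows "-0.04 0.068 0 0 0 0 48;-0.08 0.137 0 0 0 0 48;-0.12 0.205 0 0 0 0 48;-0.158 0.272 0 0 0 0 48;-0.158 0.272 0.06 0 0 0 48"

```text
t: 17.8
tool_pos: [645.7, -33.1, 132.2]
tool_rot: [[0.106, 0.994, 0.012], [0.994, -0.106, -0.003], [-0.001, 0.012, -1.0]]
contact_force: [1.6, -0.3, 0.3]
width: 48.2
finger_force: 0.0
```

Emit:
apply_moves --rows "0 0 0 0 0 0 48;0 0 0 0 0 0 48;0 0 0 0 0 0 48;0 0 0 0 0 0 48"

```text
t: 18.13
tool_pos: [637.8, -25.4, 129.9]
tool_rot: [[0.096, 0.995, 0.001], [0.995, -0.096, 0.0], [0.0, 0.001, -1.0]]
contact_force: [0.2, 0.6, -0.1]
width: 47.7
finger_force: 0.0
```

```bash
python3 - <<'E'
from h import *
s=arm.read_state(); print(s['tool_pos'],s['width'])
go((640.1,-27.1,47))
E
```

```text
[637.76000569 -25.41933848 129.92343256] 47.74772955448339
shift [-0.0037  0.006   0.2073]
```

Emit:
apply_moves --rows "-0.004 0.006 0.08 0 0 0 48;-0.004 0.006 0.15 0 0 0 48;-0.004 0.006 0.2 0 0 0 48;-0.004 0.006 0.207 0 0 0 48;-0.004 0.006 0.207 0 0 0 24"

```text
t: 18.55
tool_pos: [639.3, -27.7, 45.9]
tool_rot: [[0.096, 0.995, -0.002], [0.995, -0.096, -0.0], [-0.0, -0.002, -1.0]]
contact_force: [1.0, 0.7, 0.1]
width: 37.1
finger_force: 0.0
```

Emit:
apply_moves --rows "0 0 0 0 0 0 24;0 0 0 0 0 0 24;0 0 0 0 0 0 24;0 0 0 0 0 0 24"

```text
t: 18.88
tool_pos: [641.0, -28.2, 47.4]
tool_rot: [[0.097, 0.995, 0.002], [0.995, -0.097, -0.0], [-0.0, 0.002, -1.0]]
contact_force: [-0.1, -0.6, -0.9]
width: 31.1
finger_force: 62.3
```

Emit:
apply_moves --rows "0 0 -0.01 0 0 0 24;0 0 -0.03 0 0 0 24;0 0 -0.07 0 0 0 24;0 0 -0.14 0 0 0 24;0 0 -0.22 0 0 0 24"

```text
t: 19.3
tool_pos: [638.9, -28.3, 134.5]
tool_rot: [[0.097, 0.995, -0.003], [0.995, -0.097, 0.0], [-0.0, -0.003, -1.0]]
contact_force: [0.9, -0.4, -0.3]
width: 30.8
finger_force: 63.7
```

Emit:
apply_moves --rows "0.03 -0.035 -0.05 0 0 0 24;0.09 -0.11 -0.05 0 0 0 24;0.15 -0.185 -0.05 0 0 0 24;0.21 -0.26 -0.05 0 0 0 24;0.27 -0.335 -0.05 0 0 0 24"

```text
t: 19.72
tool_pos: [516.2, 93.4, 155.4]
tool_rot: [[0.097, 0.995, 0.002], [0.995, -0.097, -0.0], [-0.0, 0.002, -1.0]]
contact_force: [0.2, 1.0, -0.2]
width: 31.3
finger_force: 63.8
```

Emit:
apply_moves --rows "0.06 -0.08 0 0 0 0 24;0.1 -0.13 0 0 0 0 24;0.11 -0.147 0 0 0 0 24;0.11 -0.147 0 0 0 0 24;0.11 -0.147 0 0 0 0 24"

```text
t: 20.13
tool_pos: [463.9, 141.3, 155.0]
tool_rot: [[0.097, 0.995, 0.002], [0.995, -0.097, -0.001], [-0.001, 0.002, -1.0]]
contact_force: [0.3, 0.3, -0.6]
width: 31.2
finger_force: 63.8
```

```bash
python3 - <<'E'
from h import *
s=arm.read_state(); print(s['tool_pos'],s['width'])
go((463.1,143.1,38))
snap('top','t3.png',(200,130,450,300),3.2)
E
```

```text
[463.93543115 141.30091476 154.96920479] 31.208884078560885
shift [ 0.0045 -0.0032  0.2924]
```

View pics/t3.png

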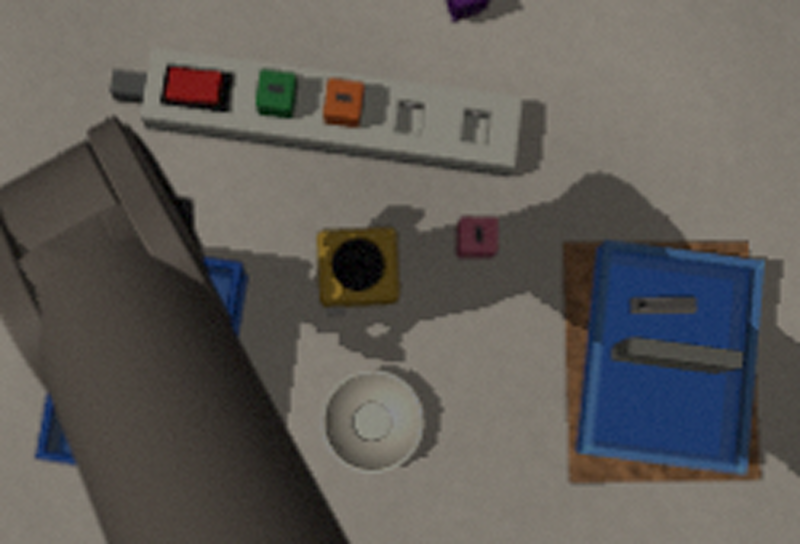

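The grey plug is out. The sockets at (410,117) and (477,126) are empty and the tray on the mat is undisturbed. Placing grey, then fetching orange.

Emit:
apply_moves --rows "0.004 -0.003 0.08 0 0 0 24;0.004 -0.003 0.16 0 0 0 24;0.004 -0.003 0.23 0 0 0 24;0.004 -0.003 0.27 0 0 0 24;0.004 -0.003 0.285 0 0 0 24"

```text
t: 20.6
tool_pos: [461.3, 141.2, 37.3]
tool_rot: [[0.1, 0.995, -0.005], [0.995, -0.1, -0.001], [-0.002, -0.005, -1.0]]
contact_force: [-0.9, 0.3, -0.3]
width: 31.0
finger_force: 63.7
```

Emit:
apply_moves --rows "0 0 0 0 0 0 24;0 0 0.006 0 0 0 24;0 0 0.006 0 0 0 46;0 0 0.006 0 0 0 46;0 0 0.006 0 0 0 46"

```text
t: 21.02
tool_pos: [463.0, 143.7, 38.8]
tool_rot: [[0.097, 0.995, 0.002], [0.995, -0.097, 0.0], [0.001, 0.002, -1.0]]
contact_force: [0.0, -0.6, 0.8]
width: 45.9
finger_force: 0.0
```

Emit:
apply_moves --rows "0 0 -0.06 0 0 0 46;0 0 -0.14 0 0 0 46;0 0 -0.22 0 0 0 46;0 0 -0.29 0 0 0 48;0 0 -0.29 0 0 0 48"

```text
t: 21.43
tool_pos: [466.0, 145.4, 159.8]
tool_rot: [[0.097, 0.995, 0.012], [0.995, -0.097, 0.002], [0.003, 0.012, -1.0]]
contact_force: [-0.2, 1.1, 0.5]
width: 47.9
finger_force: 0.0
```

Emit:
apply_moves --rows "-0.04 0.08 0 0 0 0 48;-0.08 0.16 0 0 0 0 48;-0.12 0.24 0 0 0 0 48;-0.16 0.32 0 0 0 0 48;-0.2 0.4 0 0 0 0 48"

```text
t: 21.85
tool_pos: [614.7, 47.0, 153.8]
tool_rot: [[0.097, 0.995, 0.001], [0.995, -0.097, -0.001], [-0.001, 0.001, -1.0]]
contact_force: [0.2, 0.7, 0.1]
width: 48.4
finger_force: 0.0
```

Emit:
apply_moves --rows "-0.043 0.079 0.03 0 0 0 48;-0.043 0.079 0.06 0 0 0 48;-0.043 0.079 0.06 0 0 0 48;-0.043 0.079 0.06 0 0 0 48;-0.043 0.079 0.06 0 0 0 48"

```text
t: 22.27
tool_pos: [642.5, 29.7, 130.2]
tool_rot: [[0.095, 0.995, -0.0], [0.995, -0.095, 0.0], [0.0, -0.0, -1.0]]
contact_force: [-0.4, -0.1, -0.5]
width: 48.0
finger_force: 0.0
```

```bash
python3 - <<'E'
from h import *
s=arm.read_state(); print(s['tool_pos'],s['width'])
go((645.3,27.6,47))
E
```

```text
[642.46562143  29.66031224 130.15369634] 48.019832702873984
shift [-0.0046  0.0076  0.2079]
```

Emit:
apply_moves --rows "-0.004 0.007 0.08 0 0 0 48;-0.004 0.007 0.15 0 0 0 48;-0.004 0.007 0.2 0 0 0 48;-0.004 0.007 0.207 0 0 0 48;-0.004 0.007 0.207 0 0 0 24"

```text
t: 22.68
tool_pos: [644.7, 27.2, 46.7]
tool_rot: [[0.095, 0.995, -0.002], [0.995, -0.095, -0.0], [-0.0, -0.002, -1.0]]
contact_force: [0.9, -0.9, -0.1]
width: 37.7
finger_force: 0.0
```

Emit:
apply_moves --rows "0 0 0 0 0 0 24;0 0 0 0 0 0 24;0 0 0 0 0 0 24;0 0 0 0 0 0 24"

```text
t: 23.02
tool_pos: [646.8, 26.6, 48.3]
tool_rot: [[0.097, 0.995, 0.003], [0.995, -0.097, 0.0], [0.0, 0.003, -1.0]]
contact_force: [-0.2, 0.4, -0.7]
width: 31.4
finger_force: 62.8
```

Emit:
apply_moves --rows "0 0 -0.01 0 0 0 24;0 0 -0.03 0 0 0 24;0 0 -0.07 0 0 0 24;0 0 -0.14 0 0 0 24;0 0 -0.22 0 0 0 24"

```text
t: 23.43
tool_pos: [644.6, 25.8, 135.2]
tool_rot: [[0.097, 0.995, -0.003], [0.995, -0.097, -0.001], [-0.001, -0.003, -1.0]]
contact_force: [0.4, 0.1, -0.6]
width: 30.9
finger_force: 63.9
```

Emit:
apply_moves --rows "0.03 -0.035 -0.05 0 0 0 24;0.09 -0.11 -0.05 0 0 0 24;0.15 -0.185 -0.05 0 0 0 24;0.21 -0.26 -0.05 0 0 0 24;0.27 -0.335 -0.05 0 0 0 24"

```text
t: 23.85
tool_pos: [521.9, 147.6, 156.2]
tool_rot: [[0.098, 0.995, 0.002], [0.995, -0.098, -0.001], [-0.0, 0.002, -1.0]]
contact_force: [0.2, 1.0, -1.6]
width: 31.0
finger_force: 63.9
```

Emit:
apply_moves --rows "0.06 -0.08 0 0 0 0 24;0.1 -0.13 0 0 0 0 24;0.125 -0.145 0 0 0 0 24;0.125 -0.145 0 0 0 0 24;0.125 -0.145 0 0 0 0 24"

```text
t: 24.27
tool_pos: [471.3, 201.8, 155.7]
tool_rot: [[0.097, 0.995, 0.002], [0.995, -0.097, -0.001], [-0.0, 0.002, -1.0]]
contact_force: [-0.2, -0.8, -1.1]
width: 31.1
finger_force: 63.9
```

```bash
python3 - <<'E'
from h import *
s=arm.read_state(); print(s['tool_pos'],s['width'])
go((469.4,202.7,38))
E
```

```text
[471.27187437 201.80212377 155.70822904] 31.115766634293102
shift [ 0.0019 -0.0055  0.2943]
```

Emit:
apply_moves --rows "0.002 -0.005 0.08 0 0 0 24;0.002 -0.005 0.16 0 0 0 24;0.002 -0.005 0.23 0 0 0 24;0.002 -0.005 0.27 0 0 0 24;0.002 -0.005 0.287 0 0 0 24"

```text
t: 24.68
tool_pos: [468.2, 199.9, 37.2]
tool_rot: [[0.101, 0.995, -0.004], [0.995, -0.101, -0.003], [-0.003, -0.004, -1.0]]
contact_force: [-0.1, -0.4, 0.0]
width: 31.1
finger_force: 63.9
```

Emit:
apply_moves --rows "0 0 0 0 0 0 24;0 0 0.006 0 0 0 24;0 0 0.006 0 0 0 46;0 0 0.006 0 0 0 46;0 0 0.006 0 0 0 46"

```text
t: 25.1
tool_pos: [469.2, 203.4, 38.8]
tool_rot: [[0.097, 0.995, 0.002], [0.995, -0.097, 0.001], [0.001, 0.002, -1.0]]
contact_force: [-0.1, -0.8, -0.4]
width: 46.1
finger_force: 0.0
```

Emit:
apply_moves --rows "0 0 -0.06 0 0 0 46;0 0 -0.14 0 0 0 46;0 0 -0.22 0 0 0 46;0 0 -0.29 0 0 0 48;0 0 -0.29 0 0 0 48"

```text
t: 25.52
tool_pos: [472.0, 205.6, 160.0]
tool_rot: [[0.097, 0.995, 0.012], [0.995, -0.097, 0.004], [0.005, 0.011, -1.0]]
contact_force: [1.2, 1.2, -0.1]
width: 48.0
finger_force: 0.0
```

Emit:
apply_moves --rows "-0.04 0.08 0 0 0 0 48;-0.08 0.16 0 0 0 0 48;-0.12 0.24 0 0 0 0 48;-0.16 0.32 0 0 0 0 48;-0.205 0.4 0 0 0 0 48"

```text
t: 25.93
tool_pos: [620.9, 105.3, 154.2]
tool_rot: [[0.096, 0.995, 0.001], [0.995, -0.096, -0.0], [-0.0, 0.001, -1.0]]
contact_force: [-0.3, 1.3, 0.3]
width: 48.2
finger_force: 0.0
```

Emit:
apply_moves --rows "-0.053 0.083 0.03 0 0 0 48;-0.053 0.083 0.06 0 0 0 48;-0.053 0.083 0.06 0 0 0 48;-0.053 0.083 0.06 0 0 0 48;-0.053 0.083 0.06 0 0 0 48"

```text
t: 26.35
tool_pos: [649.8, 83.4, 130.3]
tool_rot: [[0.095, 0.995, 0.0], [0.995, -0.095, 0.001], [0.001, 0.0, -1.0]]
contact_force: [-0.4, 0.9, 0.4]
width: 48.1
finger_force: 0.0
```

```bash
python3 - <<'E'
from h import *
s=arm.read_state(); print(s['tool_pos'],s['width'])
go((651,82,47.5))
E
```

```text
[649.78940737  83.42559773 130.33956961] 48.071071192282275
shift [-0.0034  0.0033  0.2071]
```

Emit:
apply_moves --rows "-0.003 0.003 0.08 0 0 0 48;-0.003 0.003 0.15 0 0 0 48;-0.003 0.003 0.2 0 0 0 48;-0.003 0.003 0.207 0 0 0 48;-0.003 0.003 0.207 0 0 0 24"

```text
t: 26.77
tool_pos: [650.4, 81.5, 46.8]
tool_rot: [[0.095, 0.995, -0.001], [0.995, -0.095, -0.0], [-0.0, -0.001, -1.0]]
contact_force: [0.2, 0.0, 0.6]
width: 37.0
finger_force: 0.0
```

Emit:
apply_moves --rows "0 0 0 0 0 0 24;0 0 0 0 0 0 24;0 0 0 0 0 0 24;0 0 0 0 0 0 24"

```text
t: 27.1
tool_pos: [652.4, 80.9, 48.3]
tool_rot: [[0.097, 0.995, 0.003], [0.995, -0.097, 0.001], [0.001, 0.003, -1.0]]
contact_force: [0.0, 0.5, 0.4]
width: 31.0
finger_force: 63.0
```

Emit:
apply_moves --rows "0 0 -0.01 0 0 0 24;0 0 -0.03 0 0 0 24;0 0 -0.07 0 0 0 24;0 0 -0.14 0 0 0 24;0 0 -0.22 0 0 0 24"

```text
t: 27.52
tool_pos: [650.3, 79.6, 135.2]
tool_rot: [[0.097, 0.995, -0.003], [0.995, -0.097, -0.001], [-0.001, -0.003, -1.0]]
contact_force: [0.4, -0.2, -0.3]
width: 30.8
finger_force: 64.0
```

Emit:
apply_moves --rows "0.015 -0.035 -0.05 0 0 0 24;0.05 -0.12 -0.05 0 0 0 24;0.085 -0.21 -0.05 0 0 0 24;0.12 -0.3 -0.05 0 0 0 24;0.155 -0.39 -0.05 0 0 0 24"

```text
t: 27.93
tool_pos: [501.0, 157.6, 156.1]
tool_rot: [[0.098, 0.995, 0.002], [0.995, -0.098, -0.001], [-0.001, 0.002, -1.0]]
contact_force: [-0.6, 0.9, -0.4]
width: 30.8
finger_force: 64.1
```

Emit:
apply_moves --rows "0.035 -0.09 0 0 0 0 24;0.07 -0.18 0 0 0 0 24;0.105 -0.261 0 0 0 0 24;0.105 -0.261 0 0 0 0 24;0.105 -0.261 0 0 0 0 24"

```text
t: 28.35
tool_pos: [401.5, 210.1, 156.1]
tool_rot: [[0.093, 0.996, 0.003], [0.996, -0.093, -0.002], [-0.001, 0.003, -1.0]]
contact_force: [0.7, -0.5, 0.0]
width: 30.6
finger_force: 64.1
```

```bash
python3 - <<'E'
from h import *
s=arm.read_state(); print(s['tool_pos'],s['width'])
go((401.8,209.9,38))
E
```

```text
[401.45680734 210.06642888 156.0945244 ] 30.64823709231347
shift [0.000e+00 1.000e-04 2.952e-01]
```

Emit:
apply_moves --rows "0 0 0.08 0 0 0 24;0 0 0.16 0 0 0 24;0 0 0.23 0 0 0 24;0 0 0.27 0 0 0 24;0 0 0.287 0 0 0 24"

```text
t: 28.77
tool_pos: [402.4, 207.4, 38.0]
tool_rot: [[0.099, 0.995, -0.003], [0.995, -0.099, -0.002], [-0.002, -0.003, -1.0]]
contact_force: [0.2, 0.2, -1.4]
width: 31.2
finger_force: 64.1
```

Emit:
apply_moves --rows "0 0 0 0 0 0 24;0 0 0.006 0 0 0 24;0 0 0.006 0 0 0 46;0 0 0.006 0 0 0 46;0 0 0.006 0 0 0 46"

```text
t: 29.18
tool_pos: [403.4, 209.5, 38.7]
tool_rot: [[0.097, 0.995, 0.002], [0.995, -0.097, 0.001], [0.001, 0.002, -1.0]]
contact_force: [0.1, 1.2, 0.1]
width: 45.9
finger_force: 0.0
```

Emit:
apply_moves --rows "0 0 -0.06 0 0 0 46;0 0 -0.14 0 0 0 46;0 0 -0.22 0 0 0 46;0 0 -0.3 0 0 0 46;0 0 -0.36 0 0 0 46"

```text
t: 29.6
tool_pos: [403.2, 209.9, 184.9]
tool_rot: [[0.097, 0.995, 0.004], [0.995, -0.097, 0.001], [0.001, 0.004, -1.0]]
contact_force: [1.2, 0.6, -0.4]
width: 45.8
finger_force: 0.0
```

Emit:
apply_moves --rows "-0.08 0.04 0 0 0 0 48;-0.17 0.08 0 0 0 0 48;-0.26 0.12 0 0 0 0 48;-0.35 0.16 0 0 0 0 48;-0.44 0.2 0 0 0 0 48"

```text
t: 30.02
tool_pos: [465.5, 24.4, 182.8]
tool_rot: [[0.097, 0.995, 0.002], [0.995, -0.097, -0.001], [-0.001, 0.002, -1.0]]
contact_force: [0.1, 1.2, -0.5]
width: 48.0
finger_force: 0.0
```

Emit:
apply_moves --rows "-0.06 0.03 0 0 0 0 50;-0.09 0.05 0 0 0 0 50;-0.09 0.05 0 0 0 0 50;-0.09 0.05 0 0 0 0 50"

```text
t: 30.35
tool_pos: [481.5, -10.7, 182.0]
tool_rot: [[0.097, 0.995, 0.0], [0.995, -0.097, 0.001], [0.001, 0.0, -1.0]]
contact_force: [-0.1, -0.2, 0.3]
width: 50.2
finger_force: 0.0
```

```bash
python3 - <<'E'
from h import *
s=arm.read_state(); print(s['tool_pos'],s['width'],s['t'])
snap('top','t4.png',(200,130,450,300),3.2)
E
```

```text
[481.45822049 -10.72937666 181.98382249] 50.230810412778965 30.35
```

View pics/t4.png

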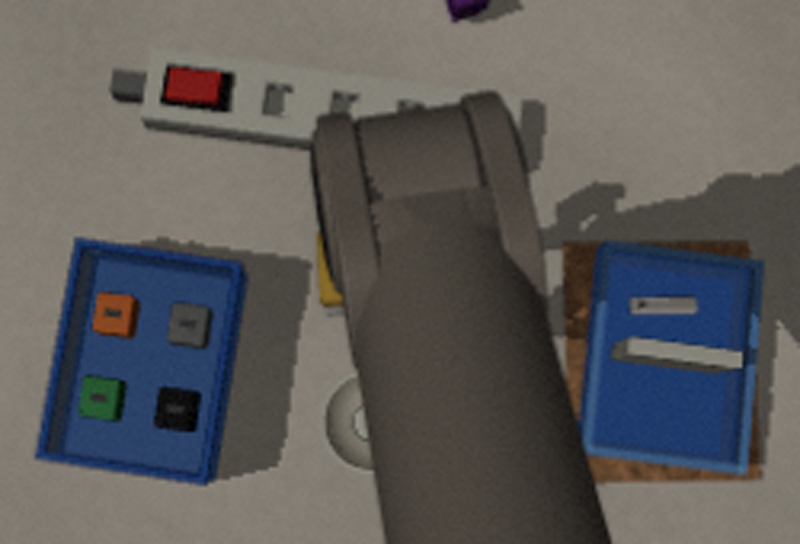

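All four plugs stand in the lower tray: orange (114,314), grey (188,325), green (101,397) and black (177,409). The upper tray is still on the mat at about (675,357). Going back to its handle.

Emit:
apply_moves --rows "-0.09 -0.004 0 0 0 0 50;-0.18 -0.007 0 0 0 0 50;-0.28 -0.011 0 0 0 0 50;-0.38 -0.015 0 0 0 0 50;-0.48 -0.019 0 0 0 0 50"

```text
t: 30.82
tool_pos: [455.4, -200.7, 182.2]
tool_rot: [[0.092, 0.996, 0.001], [0.996, -0.092, 0.0], [0.0, 0.001, -1.0]]
contact_force: [0.7, 0.5, -0.2]
width: 50.1
finger_force: 0.0
```

Emit:
apply_moves --rows "-0.08 -0.004 0 0 0 0 50;-0.106 -0.004 0 0 0 0 50;-0.106 -0.004 0.06 0 0 0 50;-0.106 -0.004 0.06 0 0 0 50;-0.106 -0.004 0.06 0 0 0 50"

```text
t: 31.23
tool_pos: [449.2, -241.0, 157.0]
tool_rot: [[0.093, 0.996, -0.002], [0.996, -0.093, 0.002], [0.002, -0.003, -1.0]]
contact_force: [0.1, 0.1, 0.5]
width: 50.2
finger_force: 0.0
```

Emit:
apply_moves --rows "0 0 0 0 0 0 50;0 0 0 0 0 0 50"

```text
t: 31.4
tool_pos: [450.6, -242.5, 158.7]
tool_rot: [[0.094, 0.996, 0.001], [0.996, -0.094, -0.001], [-0.0, 0.001, -1.0]]
contact_force: [0.0, 0.7, 0.5]
width: 50.0
finger_force: 0.0
```

```bash
python3 - <<'E'
from h import *
C=lambda L:[(200+x/3.2-.35,130+y/3.2-.35) for x,y in L]
print('low',fit('top',C([(77,239),(245,264),(208,484),(38,457)]),[(85,65,80),(85,-65,80),(-85,-65,80),(-85,65,80)]))
print('up',fit('top',C([(604,242),(764,262),(746,472),(582,452)]),[(85,65,42),(85,-65,42),(-85,-65,42),(-85,65,42)]))
print('handle',fit('top',C([(629,338),(742,351),(743,367),(629,355)]),[(7,45,87),(7,-45,87),(-7,-45,87),(-7,45,87)]))
s=arm.read_state(); print(s['tool_pos'],s['width'])
go((449.6,-243,45.5))
E
```

```text
low (array([ 4.32408680e+02,  1.75702785e+02, -1.17212325e-01]), np.float64(0.28417564927521693))
up (array([ 4.50090886e+02, -2.44665656e+02, -1.02231329e-01]), np.float64(0.41002058044764733))
handle (array([ 4.49184272e+02, -2.42351413e+02, -8.07698364e-02]), np.float64(0.29576170737354684))
[ 450.59548906 -242.52007632  158.71492269] 50.045142383031326
shift [-0.0013 -0.0028  0.283 ]
```

Emit:
apply_moves --rows "-0.001 -0.002 0.09 0 0 0 50;-0.001 -0.002 0.18 0 0 0 50;-0.001 -0.002 0.25 0 0 0 50;-0.001 -0.002 0.283 0 0 0 50;-0.001 -0.002 0.283 0 0 0 50" --force 80

```text
t: 31.82
tool_pos: [446.9, -242.5, 42.2]
tool_rot: [[0.096, 0.995, -0.005], [0.995, -0.096, 0.003], [0.002, -0.005, -1.0]]
contact_force: [-0.6, 1.1, 0.2]
width: 50.2
finger_force: 0.0
```

Emit:
apply_moves --rows "0 0 0 0 0 0 0;0 0 0 0 0 0 0;0 0 0 0 0 0 0;0 0 0 0 0 0 0;0 0 0 0 0 0 0"

```text
t: 32.23
tool_pos: [450.3, -244.8, 46.5]
tool_rot: [[0.097, 0.995, 0.003], [0.995, -0.097, -0.002], [-0.002, 0.004, -1.0]]
contact_force: [0.2, 0.1, 7.0]
width: 13.1
finger_force: 78.6
```

Emit:
apply_moves --rows "0 0 -0.01 0 0 0 0;0 0 -0.03 0 0 0 0;0 0 -0.08 0 0 0 0;0 0 -0.16 0 0 0 0;0 0 -0.24 0 0 0 0"

```text
t: 32.65
tool_pos: [447.1, -243.6, 140.9]
tool_rot: [[0.097, 0.995, -0.003], [0.995, -0.097, 0.002], [0.001, -0.003, -1.0]]
contact_force: [0.9, -1.5, -3.3]
width: 13.2
finger_force: 78.1
```

Emit:
apply_moves --rows "0 0 -0.04 0 0 0 0;0.03 -0.004 -0.08 0 0 0 0;0.1 -0.0136 -0.1 0 0 0 0;0.18 -0.0245 -0.1 0 0 0 0;0.26 -0.0354 -0.1 0 0 0 0"

```text
t: 33.07
tool_pos: [444.3, -138.7, 181.4]
tool_rot: [[0.099, 0.995, 0.001], [0.995, -0.099, -0.001], [-0.001, 0.001, -1.0]]
contact_force: [0.8, -0.7, -3.0]
width: 13.2
finger_force: 78.4
```

Emit:
apply_moves --rows "0.08 -0.011 0 0 0 0 0;0.16 -0.022 0 0 0 0 0;0.24 -0.033 0 0 0 0 0;0.32 -0.044 0 0 0 0 0;0.4 -0.055 0 0 0 0 0"

```text
t: 33.48
tool_pos: [437.2, 23.3, 180.7]
tool_rot: [[0.097, 0.995, -0.0], [0.995, -0.097, -0.001], [-0.001, -0.0, -1.0]]
contact_force: [0.8, -0.0, -2.6]
width: 13.1
finger_force: 78.4
```

Emit:
apply_moves --rows "0.08 -0.011 0 0 0 0 0;0.16 -0.022 0 0 0 0 0;0.24 -0.033 0 0 0 0 0;0.32 -0.044 0 0 0 0 0;0.382 -0.052 0 0 0 0 0"

```text
t: 33.9
tool_pos: [431.3, 178.6, 180.9]
tool_rot: [[0.095, 0.995, 0.0], [0.995, -0.095, 0.0], [0.0, 0.0, -1.0]]
contact_force: [0.4, 0.9, -2.6]
width: 13.0
finger_force: 78.4
```

Emit:
apply_moves --rows "0 0 0 0 0 0 0;0 0 0 0 0 0 0;0 0 0 0 0 0 0"

```text
t: 34.15
tool_pos: [432.0, 174.9, 180.3]
tool_rot: [[0.097, 0.995, -0.001], [0.995, -0.097, -0.002], [-0.002, -0.001, -1.0]]
contact_force: [0.0, -1.0, -3.0]
width: 12.9
finger_force: 78.3
```

```bash
python3 - <<'E'
from h import *
s=arm.read_state(); print(s['tool_pos'],s['width'])
go((434,175.5,122))
snap('side','s5.png',(220,150,430,330),3.3)
E
```

```text
[431.97362129 174.92918976 180.27393333] 12.873405039394205
shift [0.0022 0.005  0.1457]
```

View pics/s5.png

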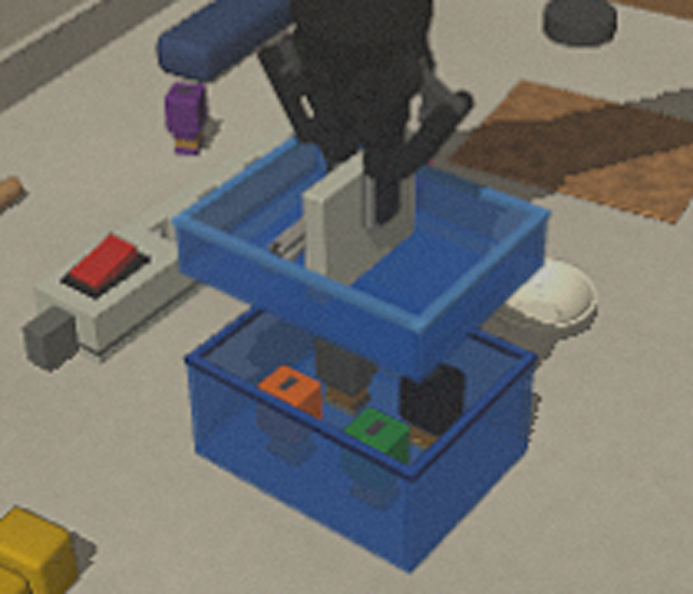

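The upper tray hangs over the lower one, aligned and level. The clipper is at (288,240) and the plugs are upright inside. Lowering.

Emit:
apply_moves --rows "0.002 0.004 0.05 0 0 0 0;0.002 0.004 0.1 0 0 0 0;0.002 0.004 0.13 0 0 0 0;0.002 0.004 0.145 0 0 0 0;0.002 0.004 0.145 0 0 0 0"

```text
t: 34.62
tool_pos: [433.2, 175.3, 121.2]
tool_rot: [[0.098, 0.995, -0.003], [0.995, -0.098, -0.001], [-0.002, -0.003, -1.0]]
contact_force: [-0.3, -0.5, -3.1]
width: 13.5
finger_force: 78.2
```

Emit:
apply_moves --rows "0 0 0.005 0 0 0 0;0 0 0.01 0 0 0 0;0 0 0.014 0 0 0 0;0 0 0.014 0 0 0 0"

```text
t: 34.95
tool_pos: [434.3, 176.8, 117.1]
tool_rot: [[0.097, 0.995, 0.001], [0.995, -0.097, -0.0], [-0.0, 0.001, -1.0]]
contact_force: [-0.1, -1.7, -3.1]
width: 13.3
finger_force: 78.2
```

Emit:
apply_moves --rows "-0.002 0 0.003 0 0 0 0;-0.002 0 0.006 0 0 0 0;-0.002 0 0.008 0 0 0 0;-0.002 0 0.008 0 0 0 0"

```text
t: 35.28
tool_pos: [434.2, 175.9, 114.5]
tool_rot: [[0.097, 0.995, 0.0], [0.995, -0.097, -0.001], [-0.001, 0.0, -1.0]]
contact_force: [-2.5, -1.7, 4.0]
width: 12.9
finger_force: 79.4
```

Contact came at the expected height (114.5), so the tray is seated. Releasing and retreating.

Emit:
apply_moves --rows "0 0 0 0 0 0 44;0 0 0 0 0 0 44;0 0 0 0 0 0 44;0 0 0 0 0 0 44"

```text
t: 35.62
tool_pos: [434.2, 176.1, 113.8]
tool_rot: [[0.097, 0.995, 0.0], [0.995, -0.097, 0.0], [0.0, 0.0, -1.0]]
contact_force: [-0.3, -0.2, -0.1]
width: 44.6
finger_force: 0.0
```

Emit:
apply_moves --rows "0 0 -0.05 0 0 0 44;0 0 -0.13 0 0 0 44;0 0 -0.21 0 0 0 44;0 0 -0.29 0 0 0 44;0 0 -0.3 0 0 0 44"

```text
t: 36.03
tool_pos: [437.1, 177.9, 239.1]
tool_rot: [[0.097, 0.995, 0.01], [0.995, -0.097, 0.003], [0.004, 0.01, -1.0]]
contact_force: [0.9, 0.3, 0.2]
width: 44.0
finger_force: 0.0
```

Emit:
apply_moves --rows "-0.09 0 0 0 0 0 44;-0.18 0 0 0 0 0 44;-0.28 0.02 0 0 0 0 44;-0.38 0.05 0 0 0 0 44;-0.48 0.07 0 0 0 0 44"

```text
t: 36.45
tool_pos: [443.4, -19.7, 233.8]
tool_rot: [[0.097, 0.995, 0.001], [0.995, -0.097, -0.001], [-0.001, 0.001, -1.0]]
contact_force: [1.1, 0.3, 0.4]
width: 43.6
finger_force: 0.0
```

Emit:
apply_moves --rows "-0.09 0.01 0 0 0 0 44;-0.18 0.02 0 0 0 0 44;-0.28 0.03 0 0 0 0 44;-0.28 0.03 0 0 0 0 44;-0.28 0.03 0 0 0 0 44"

```text
t: 36.87
tool_pos: [443.8, -132.9, 233.1]
tool_rot: [[0.103, 0.995, -0.001], [0.995, -0.103, 0.0], [0.0, -0.001, -1.0]]
contact_force: [0.1, 0.6, 0.3]
width: 43.8
finger_force: 0.0
```

```bash
python3 - <<'E'
from h import *
s=arm.read_state(); print(s['tool_pos'],s['t'])
a=eyes.get_image('top')[130:300,200:450,::-1]; b=eyes.get_image('side')[150:330,190:440,::-1]
cv2.imwrite('pics/f.png',cv2.resize(np.vstack([a,b]),None,fx=1.7,fy=1.7,interpolation=cv2.INTER_CUBIC))
E
```

```text
[ 443.78868944 -132.87009052  233.10368418] 36.8667
```

View pics/f.png

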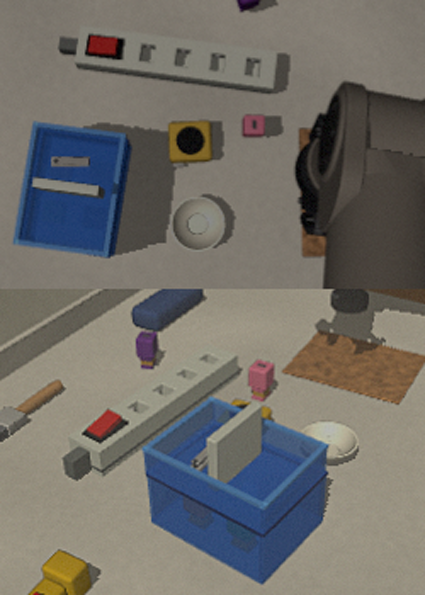

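Everything is in place: the tray is seated squarely at (72,188) with the clipper inside, the sockets are empty, the rocker is off and the other items have not moved.

```bash
python3 -c "
from workcell import workorder
print(workorder.close_job())"
```

```text
the job is handed in; nothing more can be done
None
```

The job is handed in: I switched the strip off first, put all four chargers (black, grey, orange, green) in the lower tray, and stacked the upper tray squarely back with the clipper in it, leaving the other items where they were.

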